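# Set the stiff length stop to the diamond marker

### The arm

A 7-joint arm with a two-finger parallel gripper is mounted at the origin on a cart in front of the work surface, level with it; the furniture and walls round the work are solid. World frame = base frame: x ahead of the robot, y to its left, z up, the work surface at z = 0. Lengths are in m, angles in rad, forces in N, time in s.
With the tool pointing down it reaches from about 0.425 to 0.95 m from the base axis. Payload 16.7 kg.
Tool frame: the origin (TCP) lies midway between the tips of the shut fingers; the grasp point (between the pads) lies 19 mm behind it; z points along the fingers, y is the direction in which the jaws open and shut (so a half turn about z gives the same grasp; the last joint's range is limited). The gripper opens to 94 mm and grips with 3 to 60 N. Pads are 16 mm wide; open, the fingers measure 119 mm over their backs; the gripper's body (75 mm by 177 mm) begins 78 mm behind the grasp point.
Start: joints at [-1.46, 0.426, 0.074, 1.606, -0.034, 1.111, -0.067], TCP at [0.173, 0.652, 0.205] pointing down, gripper open.
Joint ranges: [-2.85, 2.85], [-0.5, 2.14], [-1.23, 1.37], [0.21, 2.46], [-1.02, 4.16], [0.16, 2.05], [-2.73, 2.73]. Speed limits (rad/s): [1.89, 1.89, 2.39, 2.39, 3.01, 3.01, 3.01].

### API

Orientations are given as a unit quaternion [w, x, y, z].
In Python, from cell import get_state, capture, sign_off, silhouettes, mark_of gives the robot as it stands.
- The arm moves only by the shell command python3 -m jog 'ROWS' [OPENING] [FORCE]. ROWS is text: rows parted by semicolons, each of 6 numbers parted by spaces: the shift along the tool's x, y, z in mm, then the turn, a rotation vector about the tool's x, y, z in rad. A call has 1 to 5 rows; each row is the pose to reach, as a shift and turn from the pose measured when the call began, along the tool's axes at that moment; what a row does not reach only later rows make up. A row lasts 1/10 s, in which the tool goes at most 50 mm and 8.59 degrees, less where a joint would pass 70% of its speed; a pose out of reach is approached as far as the arm can. A call with a gripper value outside its range is refused whole. OPENING is the closure, from -1 (fully open) to 1 (shut), set as the call begins (- or left out, the last holds). The fingers move at their own pace and stop on an object; FORCE is the grip in N (left out, the last holds). Time passes only in rows, so rows that repeat a pose let the fingers close. It gives the time, the measured TCP pose, the force and the opening at its end, in the units of the state.
- get_state(): the state, without advancing time (a new reading comes with each control period).
- capture(name): name is "scene" or "side" or "wrist"; returns a dict with "color" (400x640x3 uint8, red, green, blue), "fx", "fy", "cx", "cy" (pixels), "position" and "orientation" of the camera in the world; the wrist camera has in their place "hand_eye" (4x4, takes a point from camera to tool coordinates, whose origin is the TCP and whose axes are the flange's). Camera axes: x right, y down, z forward; pixel columns grow to the right and rows downward; lengths in m; the calibration is good to about 2 mm. A picture is of the moment at which its call begins: read the wrist's pose just before it. There is no depth.
- sign_off(): hands the job in, once; it reports no verdict.
Trained networks look in a picture, given as the dict that the camera call returned (one of the last four; its "shot" number tells which), for a name from the list of things; names that differ only in an ending like _2 or _b are one class to them, and where a whole thing is asked for, a point or a joint stands for the part that bears it (a point fixed in the world has none). Each returns a list of dicts, best first, with "p" (0 to 1); they miss things now and then, are a little off and sometimes report something else, mostly with a low value. They report only what shows in the picture. A call takes as long as a camera call.
- silhouettes(query, picture): "mask" (400x640 bool, what is visible of it) and "uv" ([column, row] in pixels, amid what is visible of it).
- mark_of(query, picture): "uv" ([column, row] in pixels: a listed point, or the origin of a listed thing).
The state is a dict: "time_s": time; "joint_pos": joint angles; "dq": joint speeds; "tau": joint torques, N m; "ee_pos": TCP position; "ee_rot": TCP orientation; "contact_force": force on the tool from outside, world axes, zero at the start; "wrist_torque": the same for the moment, N m; "width": opening from 0.0 (shut) to 1.0 (fully open).
Only numpy, scipy, OpenCV 4.12 (cv2) and the standard library are available. Lean on these libraries where they do the work, as an engineer would, in place of code of your own. Each camera call takes 0.05 s, during which the arm holds its last target. There are 200 camera calls.

### The job

Set the bench stop rail for the next job: nudge its stiff carriage along the rail in gentle pushes until the pointer on the carriage's rear edge is in line with the diamond-shaped marker (not the oblong one). Creep up to it so that the carriage is not run past the marker, and leave the other things on the bench where they are.

Things in the scene. Friction and masses are not known exactly. Their poses are not given: they have to be found in the camera images.
- stop_rail: aluminium base plate 164 (x) by 420 (y) by 12 mm, fixed to the bench. Origin on the bench under the middle of the dovetail bar; x axis across the rail, away from the robot, to the markers' side; y axis along the rail. Plate spans x -60 to +104 mm. The dark bar on it is 56 mm wide, 400 mm long, its top 30 mm above the bench; an end block 42 mm high at y = -200 and +200 mm.
- carriage (a joint): position of the carriage along the rail's y axis (m), 0 at the middle of the rail, hard ends at -0.14 and +0.14. It is stiff: it moves at about 8 N, does not coast and does not spring back.
- carriage_center (a point): centre of the carriage, a plain steel block astride the bar, 92 mm across and 100 mm along the rail (too broad to grip), from 16 to 64 mm above the bench; this point is 40 mm up. Its flat end faces lie 50 mm to either side along the rail's y axis; above the bar (30 mm) a fingertip can push them. The thin dark line over its top is in line with the pointer.
- carriage_pointer (a point): tip of the small dark wedge-shaped pointer on the middle of the carriage's rear edge, 57 mm from the carriage centre along the rail's x axis.
- diamond_marker: the marker to set to: dark steel block 30 mm high, a 30 mm square set cornerwise: a diamond seen from above, one corner toward the rail. On the plate's rear, 82 mm from the bar's middle along the rail's x axis, 65 to 125 mm from the rail's middle toward either end. Origin under its middle, on the plate; axes as the rail's. In line = pointer at the same y along the rail as this origin.
- oblong_marker: the other marker, not to be used: dark steel block 24 mm (x) by 60 mm (y) by 30 mm high, its long side along the rail, fixed in the same way toward the opposite end. Origin under its middle, axes parallel to the rail's.
- con_rod_center (a point): bystander: steel connecting rod, 82 by 172 by 20 mm, lying in front of the rail; point at its centre.
- piston_center (a point): bystander: piston, 66 mm across, 57 mm high, standing behind the rail; point at its centre.
- battery_pack_center (a point): bystander: dark battery pack, 75 by 120 mm and 64 mm high, standing in front of the rail; point at its centre.

How it is judged:
By the outcome, as a careful person would: the job done as asked, in the order asked, and still so for the second after the job is handed in, with the robot touching nothing.
It also fails if it takes over 42 s, if anything falls off the work surface, if the arm or the gripper's body presses on something with over 40 N, if the wrist force passes 120 N, or if a joint passes its speed limit or range.

## Working session

There is one attempt and no reset: what is moved stays moved. The work goes in short steps, Python scripts to look and compute and a shell command to move; the robot and the scene stay as the last step left them, time stands still between calls to the robot, and variables do not carry over. Pictures are saved under pics/ and viewed, about 8 in all and at most 12, crops included, and the job is handed in when it is done.

```bash
mkdir -p pics
cat > h.py <<'E'
import numpy as np, cv2
from cell import get_state, capture, sign_off, silhouettes, mark_of
from scipy.spatial.transform import Rotation as R
def q2R(q): return R.from_quat([q[1],q[2],q[3],q[0]]).as_matrix()
def cam(p,st=None):
    if 'hand_eye' in p:
        H=np.array(p['hand_eye']); Rt=q2R(st['ee_rot']); return Rt@H[:3,:3], Rt@H[:3,3]+np.array(st['ee_pos'])
    return q2R(p['orientation']), np.array(p['position'])
def ray(p,uv,z,st=None):
    Rc,t=cam(p,st); d=Rc@np.array([(uv[0]-p['cx'])/p['fx'],(uv[1]-p['cy'])/p['fy'],1.])
    return t+d*(z-t[2])/d[2]
def proj(p,X,st=None):
    Rc,t=cam(p,st); c=(np.atleast_2d(X)-t)@Rc
    return np.c_[c[:,0]/c[:,2]*p['fx']+p['cx'],c[:,1]/c[:,2]*p['fy']+p['cy']]
def save(p,n): cv2.imwrite('pics/'+n,p['color'][:,:,::-1])
E
python3 - <<'E'
from h import *
s=get_state(); print(s)
Z={'stop_rail':0,'carriage_center':.04,'carriage_pointer':.06,'diamond_marker':.012,'oblong_marker':.012,'con_rod_center':.01,'piston_center':.028,'battery_pack_center':.032}
for n in ['scene','side']:
    p=capture(n); save(p,n+'1.png'); print(n,p['position'],p['fx'])
    for k,z in Z.items():
        for m in mark_of(k,p)[:2]: print(k,round(m['p'],2),np.round(m['uv'],1),np.round(ray(p,m['uv'],z),4))
E
```

```text
{'time_s': 0.0, 'joint_pos': array([-1.46047389,  0.42668127,  0.07385408,  1.60661571, -0.03410104,
        1.11080959, -0.0670981 ]), 'dq': array([ 0.00145481,  0.00101784, -0.00011195,  0.00060186, -0.00031648,
       -0.00011257, -0.00125619]), 'tau': array([-1.84390656e-04, -9.35797906e+01,  3.66614342e+00, -4.54195762e+01,
       -4.89292201e-02,  2.01666757e-02,  1.08376003e-04]), 'ee_pos': array([0.17333137, 0.65190482, 0.20480572]), 'ee_rot': array([-3.67479547e-05,  1.29562642e-01,  9.91571040e-01, -6.26197771e-04]), 'contact_force': array([-0.70165804, -0.11360451, -0.91101203]), 'wrist_torque': array([ 0.00311554, -0.02214941,  0.02600453]), 'width': 1.0006965052097896}
scene [ 0.26480526 -0.54192188  0.68659866] 371.0780225440465
carriage_center 0.81 [294.6 230.8] [ 0.5075 -0.0804  0.04  ]
carriage_pointer 0.66 [313.4 216.4] [ 0.5562 -0.0808  0.06  ]
diamond_marker 0.77 [294.8 198.6] [0.5696 0.0292 0.012 ]
oblong_marker 0.97 [347. 239.] [ 0.6082 -0.1434  0.012 ]
con_rod_center 0.84 [230. 241.] [ 0.3795 -0.0087  0.01  ]
piston_center 0.66 [341.8 142.1] [0.7904 0.1419 0.028 ]
battery_pack_center 0.88 [292.3 303.1] [ 0.419  -0.2264  0.032 ]
side [0.41627178 0.98234245 0.47739886] 474.2005116511833
stop_rail 0.83 [359.1 209.6] [ 0.5057 -0.0691  0.    ]
carriage_center 0.72 [357.  191.9] [ 0.5139 -0.0838  0.04  ]
carriage_pointer 0.66 [336.6 193.2] [ 0.5548 -0.0178  0.06  ]
diamond_marker 0.69 [324.2 221.9] [0.5734 0.039  0.012 ]
oblong_marker 0.58 [320.2 189.9] [ 0.616  -0.1466  0.012 ]
con_rod_center 0.68 [417.4 220.8] [ 0.3674 -0.0118  0.01  ]
piston_center 0.67 [221.9 226.3] [0.7763 0.1344 0.028 ]
battery_pack_center 0.98 [398.7 181.6] [ 0.416  -0.1959  0.032 ]
```

View pics/scene1.png

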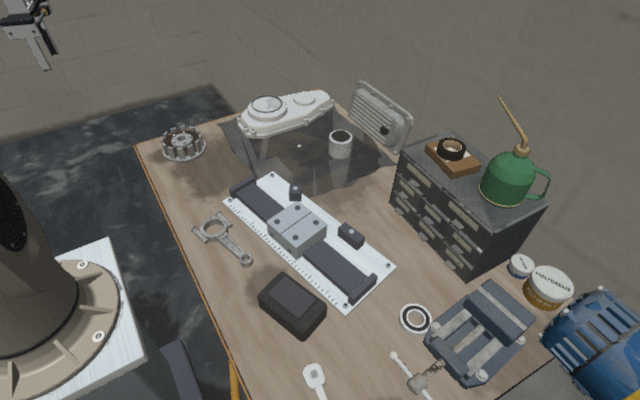

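View pics/side1.png

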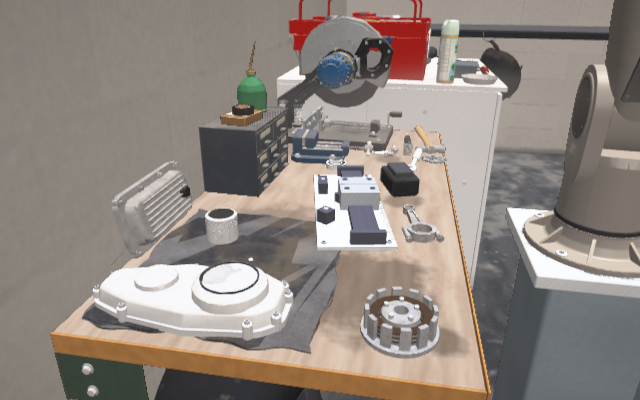

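Scene picture: the carriage is at about (297,228), the diamond at (295,192) on the far-left (+y) side, and the oblong at (350,235). The side picture agrees, with the diamond at (325,214). So the push goes toward +y, from the carriage's −y face. First I move over the rail for a close wrist view.

```bash
cat >> h.py <<'E'
def rel(target,ydir=None):
    "shift (mm, tool axes) to world target; turn to make tool y along ydir with z down"
    s=get_state(); Rt=q2R(s['ee_rot']); d=Rt.T@(np.array(target)-s['ee_pos'])*1000; rv=np.zeros(3)
    if ydir is not None:
        y=np.array([*ydir,0.])/np.linalg.norm(ydir); z=np.array([0,0,-1.]); G=np.c_[np.cross(y,z),y,z]
        rv=R.from_matrix(Rt.T@G).as_rotvec()
    print('t',s['time_s'],'pos',np.round(s['ee_pos'],4),'F',np.round(s['contact_force'],1),'rel',np.round(d,1),np.round(rv,3))
E
r='-499 -591 -150 0 0 0'
python3 -m jog '-499 -591 -150 0 0 0;-499 -591 -150 0 0 0;-499 -591 -150 0 0 0;-499 -591 -150 0 0 0;-499 -591 -150 0 0 0' 1
python3 -c "
from h import *
rel([.5,-.05,.35],[-.225,.97])"
```

```text
time_s: 1.4
ee_pos: [0.2788, 0.4285, 0.2535]
ee_rot: [-0.0, 0.13, 0.992, 0.0]
contact_force: [0.1, -0.0, 0.4]
width: 0.609
t 1.4 pos [0.2788 0.4285 0.2535] F [ 0.1 -0.   0.4] rel [-336.7 -405.6  -96.7] [ 0.    -0.    -0.488]
```

```bash
python3 -m jog '-337 -406 -97 0 0 -0.488;-337 -406 -97 0 0 -0.488;-337 -406 -97 0 0 -0.488;-337 -406 -97 0 0 -0.488;-337 -406 -97 0 0 -0.488'
python3 -c "
from h import *
rel([.5,-.05,.35],[-.225,.97])"
```

```text
time_s: 1.9
ee_pos: [0.3773, 0.2157, 0.2968]
ee_rot: [0.0, -0.115, 0.993, 0.001]
contact_force: [1.0, 0.2, 0.2]
width: 0.184
t 1.9 pos [0.3773 0.2157 0.2968] F [1.  0.2 0.2] rel [ -58.5 -286.7  -53.5] [0.001 0.001 0.003]
```

```bash
python3 -m jog '-58 -287 -53 0 0 0;-58 -287 -53 0 0 0;-58 -287 -53 0 0 0;-58 -287 -53 0 0 0;-58 -287 -53 0 0 0'
python3 -m jog '-15 -40 -10 0 0 0;-15 -40 -10 0 0 0;-15 -40 -10 0 0 0'
python3 - <<'E'
from h import *
s=get_state(); p=capture('wrist'); save(p,'w1.png'); print(cam(p,s)[1], s['ee_pos'])
Z={'stop_rail':0,'carriage_center':.04,'carriage_pointer':.06,'diamond_marker':.012,'oblong_marker':.012}
for k,z in Z.items():
    for m in mark_of(k,p)[:2]: print(k,round(m['p'],2),np.round(m['uv'],1),np.round(ray(p,m['uv'],z,s),4))
E
```

```text
time_s: 2.4
ee_pos: [0.4797, -0.0082, 0.3415]
ee_rot: [0.001, -0.115, 0.993, 0.001]
contact_force: [1.7, 0.2, 0.1]
width: 0.005
time_s: 2.7
ee_pos: [0.5035, -0.0443, 0.3514]
ee_rot: [0.001, -0.115, 0.993, 0.001]
contact_force: [0.3, 0.3, 0.3]
width: 0.011
[ 0.42334293 -0.06307704  0.53051135] [ 0.50353458 -0.04431017  0.35141854]
stop_rail 0.75 [298.1 164.3] [ 0.5155 -0.0762  0.    ]
carriage_center 0.63 [296.8 166.5] [ 0.5127 -0.0766  0.04  ]
carriage_pointer 0.77 [297.8 199.2] [ 0.5623 -0.063   0.06  ]
diamond_marker 0.86 [350.7 207.4] [0.5697 0.0355 0.012 ]
oblong_marker 0.87 [243.8 208.5] [ 0.6165 -0.1565  0.012 ]
```

View pics/w1.png

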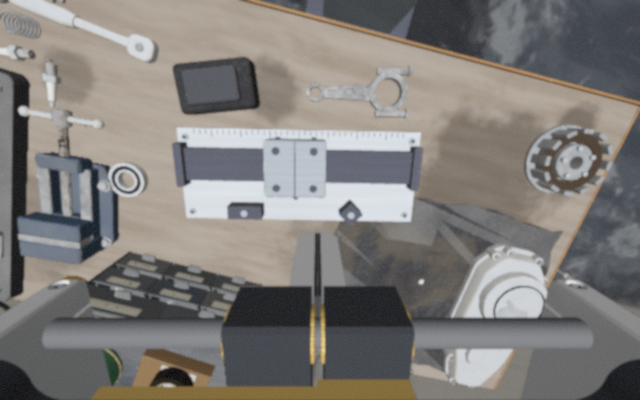

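The wrist view shows the plate spanning columns 180–420, the carriage at (295,167), the diamond at (350,211) on the right (+y), and the oblong at (245,211). Next I fit the rail pose from the plate outline.

```bash
cat >> h.py <<'E'
def plate(p,s):
    "fit plate rectangle (z=.012): bright plate pixels rectified; returns rail origin, yaw"
    m=silhouettes('stop_rail',p)[0]['mask'].astype(np.uint8)
    for k in ['carriage_center','diamond_marker','oblong_marker']:
        r=silhouettes(k,p)
        if r: m|=r[0]['mask'].astype(np.uint8)
    hsv=cv2.cvtColor(p['color'],cv2.COLOR_RGB2HSV); b=((hsv[:,:,2]>165)&(hsv[:,:,1]<45)).astype(np.uint8)&cv2.dilate(m,np.ones((7,7)))
    b=cv2.morphologyEx(b,cv2.MORPH_OPEN,np.ones((2,2)))
    v,u=np.nonzero(b); X=np.array([ray(p,(a,c),.012,s)[:2] for a,c in zip(u,v)]).astype(np.float32)
    (c,wh,a)=cv2.minAreaRect(X); return c,wh,a
E
python3 - <<'E'
from h import *
s=get_state(); p=capture('wrist'); c,wh,a=plate(p,s); print(c,wh,a)
yaw=np.deg2rad(a if wh[0]<wh[1] else a-90)
while abs(yaw)>np.pi/4: yaw-=np.sign(yaw)*np.pi/2
ex=np.array([np.cos(yaw),np.sin(yaw)]); ey=np.array([-ex[1],ex[0]]); o=np.array(c)-.022*ex
print('yaw',np.rad2deg(yaw),'o',o)
for k,z in {'carriage_center':.04,'carriage_pointer':.06,'diamond_marker':.012,'oblong_marker':.012}.items():
    for m in mark_of(k,p)[:1]:
        d=ray(p,m['uv'],z,s)[:2]-o; print(k,np.round([d@ex,d@ey],4))
c0=o+ey*0
# overlay check
im=p['color'][:,:,::-1].copy()
def P(x,y,z): return np.append(o+x*ex+y*ey,z)
for x,y,z in [(-.06,-.21,.012),(-.06,.21,.012),(.104,.21,.012),(.104,-.21,.012),(0,-.2,.042),(0,.2,.042)]:
    q=proj(p,P(x,y,z),s)[0]; cv2.circle(im,tuple(np.int32(q*8+4)),12,(0,0,255),-1,cv2.LINE_AA,3)
cv2.imwrite('pics/w2.png',cv2.resize(im[100:250,150:450],None,fx=2.6,fy=2.6,interpolation=cv2.INTER_CUBIC))
E
```

```text
Traceback (most recent call last):
  File "h.py", line 25, in plate
    m=silhouettes('stop_rail',p)[0]['mask'].astype(np.uint8)
      ~~~~~~~~~~~~~~~~~~~~~~~~~~^^^
IndexError: list index out of range
```

Run:
```python
from h import *
s=get_state(); p=capture('wrist')
hsv=cv2.cvtColor(p['color'],cv2.COLOR_RGB2HSV); b=((hsv[:,:,2]>165)&(hsv[:,:,1]<45)).astype(np.uint8)
r=np.zeros_like(b); r[118:232,165:435]=1; b&=r
b=cv2.morphologyEx(b,cv2.MORPH_CLOSE,np.ones((5,5))); n,l,st,_=cv2.connectedComponentsWithStats(b)
b=np.isin(l,[i for i in range(1,n) if st[i,4]>150]); print(st[1:])
v,u=np.nonzero(b); X=np.array([ray(p,(a,c),.012,s)[:2] for a,c in zip(u,v)]).astype(np.float32)
c,wh,a=cv2.minAreaRect(X); print(c,wh,a)
yaw=np.deg2rad(a)
while abs(yaw)>np.pi/4: yaw-=np.sign(yaw)*np.pi/2
ex=np.array([np.cos(yaw),np.sin(yaw)]); ey=np.array([-ex[1],ex[0]]); o=np.array(c)-.022*ex
print('yaw',np.rad2deg(yaw),'o',o)
for k,z in {'carriage_center':.04,'carriage_pointer':.06,'diamond_marker':.012,'oblong_marker':.012}.items():
    for m in mark_of(k,p)[:1]:
        d=ray(p,m['uv'],z,s)[:2]-o; print(k,np.round([d@ex,d@ey],4))
im=p['color'][:,:,::-1].copy()
def P(x,y,z): return np.append(o+x*ex+y*ey,z)
for x,y,z in [(-.06,-.21,.012),(-.06,.21,.012),(.104,.21,.012),(.104,-.21,.012),(0,-.2,.042),(0,.2,.042)]:
    q=proj(p,P(x,y,z),s)[0]; cv2.circle(im,tuple(int(t) for t in q*8+4),8,(0,0,255),-1,cv2.LINE_AA,3)
cv2.imwrite('pics/w2.png',cv2.resize(im[100:250,150:450],None,fx=2.6,fy=2.6,interpolation=cv2.INTER_CUBIC))
```

```text
[[  165   118   270   114 20525]
 [  423   154     9     8    32]]
(0.5388835668563843, -0.07847410440444946) (0.20579436421394348, 0.48845404386520386) 13.285650253295898
yaw 13.285650253295898 o [ 0.51747236 -0.08352984]
carriage_center [-0.0042  0.0079]
carriage_pointer [0.0509 0.0069]
diamond_marker [0.0853 0.1049]
oblong_marker [ 0.0755 -0.0865]
```

View pics/w2.png

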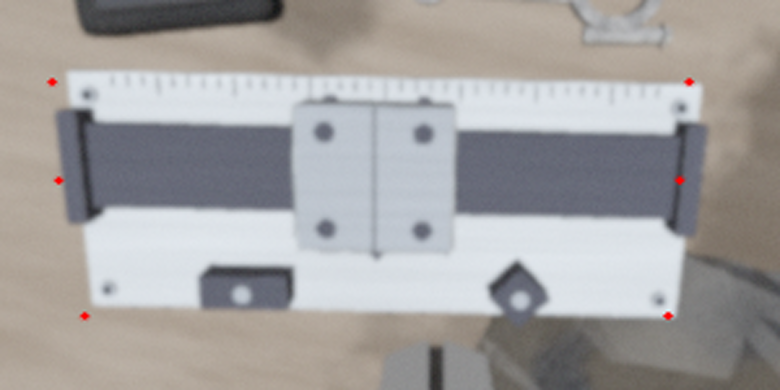

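The red overlay shows the automatic fit is off by a few pixels because wood grain was included. I refit from the corners read in this crop: (68,71), (702,85), (678,318), (93,305).

```bash
cat > fit.py <<'E'
from h import *
from scipy.optimize import least_squares
s=get_state(); p=capture('wrist')
f=lambda uv:np.array(uv)/2.6+np.array([150,100])-.3
obs=f([(68,71),(702,85),(678,318),(93,305)])
loc=np.array([(-.06,-.21),(-.06,.21),(.104,.21),(.104,-.21)])
def W(q,l,z): 
    c,n=np.cos(q[2]),np.sin(q[2]); return np.c_[q[0]+c*l[:,0]-n*l[:,1],q[1]+n*l[:,0]+c*l[:,1],np.full(len(l),z)]
r=least_squares(lambda q:(proj(p,W(q,loc,.012),s)-obs).ravel(),[.52,-.08,.23]); q=r.x; print(q,np.rad2deg(q[2]),r.fun.round(2))
np.save('rail.npy',q)
ex=np.array([np.cos(q[2]),np.sin(q[2])]); ey=np.array([-ex[1],ex[0]])
for n,uv,z in [('line',(375,178),.064),('ptr',(377,257),.06),('diamond top',(520,300),.042),('oblong top',(241,295),.042),('faceL',(294,178),.064),('faceR',(456,178),.064)]:
    d=ray(p,f(uv),z,s)[:2]-q[:2]; print(n,np.round([d@ex,d@ey],4))
for k,z in {'carriage_center':.04,'carriage_pointer':.06,'diamond_marker':.012,'oblong_marker':.012}.items():
    for m in mark_of(k,p)[:1]:
        d=ray(p,m['uv'],z,s)[:2]-q[:2]; print(k,np.round([d@ex,d@ey],4))
E
python3 fit.py
```

```text
[ 0.51358706 -0.07478299  0.20911645] 11.981490140986095 [-0.47 -0.16  0.92 -0.04 -0.45 -0.07 -0.04  0.45]
line [-0.0025 -0.0039]
ptr [ 0.0492 -0.0029]
diamond top [0.0825 0.0923]
oblong top [ 0.0829 -0.0957]
faceL [-0.0014 -0.0537]
faceR [-0.0035  0.0459]
carriage_center [ 0.     -0.0054]
carriage_pointer [ 0.0499 -0.0061]
diamond_marker [0.0827 0.0963]
oblong_marker [ 0.0835 -0.0911]
```

```bash
cat >> h.py <<'E'
q=np.load('rail.npy'); ex=np.array([np.cos(q[2]),np.sin(q[2])]); ey=np.array([-ex[1],ex[0]])
def go(x,y,z): rel(np.append(q[:2]+x*ex+y*ey,z),ey)
def loc():
    s=get_state(); d=s['ee_pos'][:2]-q[:2]; print('tcp local mm',np.round([d@ex*1e3,d@ey*1e3,s['ee_pos'][2]*1e3],1),'F local',np.round([s['contact_force'][:2]@ex,s['contact_force'][:2]@ey,s['contact_force'][2]],1),'t',s['time_s'])
E
python3 -c "
from h import *
go(0,-.095,.12)"
```

```text
t 3.6 pos [ 0.5034 -0.0437  0.3515] F [0.8 0.6 0.3] rel [-2.000e-01 -1.279e+02  2.312e+02] [0.002 0.002 0.022]
```

```bash
python3 -m jog '0 -43 60 0 0 0.022;0 -85 110 0 0 0.022;0 -128 155 0 0 0.022;0 -128 200 0 0 0.022;0 -128 231 0 0 0.022' 1
python3 -c "
from h import *
loc();go(0,-.095,.046)"
```

```text
time_s: 4.1
ee_pos: [0.5325, -0.1658, 0.138]
ee_rot: [0.001, -0.104, 0.995, 0.0]
contact_force: [-0.2, 1.1, 0.0]
width: 0.004
tcp local mm [ -0.4 -92.9 138. ] F local [0.1 1.1 0. ] t 4.1
t 4.1 pos [ 0.5325 -0.1658  0.138 ] F [-0.2  1.1  0. ] rel [-0.2 -2.1 92. ] [ 0.     0.003 -0.001]
```

```bash
python3 -m jog '0 -2 40 0 0 0;0 -2 70 0 0 0;0 -2 92 0 0 0;0 -2 92 0 0 0'
python3 -c "
from h import *
loc()
p=capture('scene'); save(p,'s2.png'); im=p['color'][:,:,::-1][150:330,200:440]
cv2.imwrite('pics/s2.png',cv2.resize(im,None,fx=3,fy=3,interpolation=cv2.INTER_CUBIC))"
```

```text
time_s: 4.5
ee_pos: [0.5314, -0.1675, 0.0434]
ee_rot: [-0.001, -0.104, 0.995, 0.001]
contact_force: [-0.2, 0.9, 1.5]
width: 0.007
tcp local mm [ -1.8 -94.4  43.4] F local [-0.   0.9  1.5] t 4.5
```

View pics/s2.png

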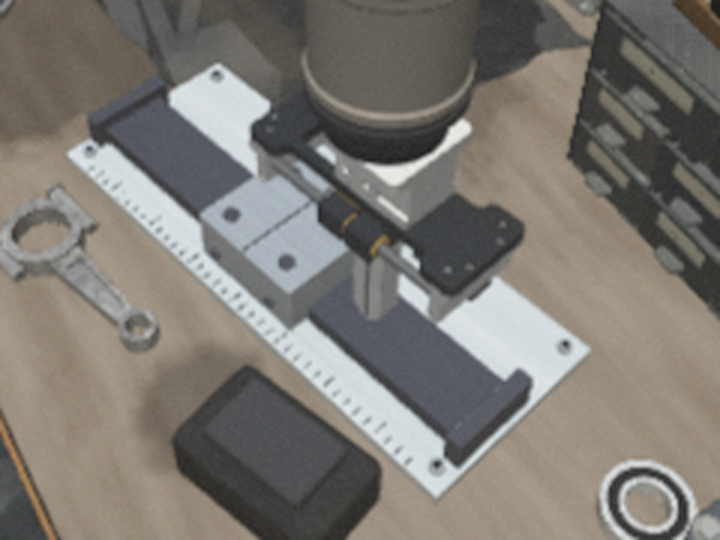

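The shut fingers stand over the bar, just behind the carriage's −y face (crop 375,300), and touch nothing. I start the push slowly.

```bash
python3 -m jog '0 8 0 0 0 0;0 16 0 0 0 0;0 22 0 0 0 0;0 27 0 0 0 0;0 32 0 0 0 0'
python3 -c "
from h import *
loc()"
python3 -m jog '0 5 0 0 0 0;0 10 0 0 0 0;0 15 0 0 0 0;0 20 0 0 0 0;0 25 0 0 0 0'
python3 -c "
from h import *
loc()"
```

```text
time_s: 5.05
ee_pos: [0.5264, -0.1369, 0.046]
ee_rot: [0.001, -0.104, 0.995, -0.0]
contact_force: [2.5, -8.4, -0.4]
width: 0.004
tcp local mm [ -0.4 -63.5  46. ] F local [ 0.7 -8.8 -0.4] t 5.05
time_s: 5.55
ee_pos: [0.5216, -0.1135, 0.0464]
ee_rot: [0.002, -0.103, 0.995, -0.001]
contact_force: [0.6, -8.6, -1.1]
width: 0.008
tcp local mm [ -0.2 -39.5  46.4] F local [-1.2 -8.6 -1.1] t 5.55
```

```bash
python3 -m jog '0 5 0 0 0 0;0 10 0 0 0 0;0 15 0 0 0 0;0 20 0 0 0 0;0 25 0 0 0 0'
python3 -m jog '0 4 0 0 0 0;0 8 0 0 0 0;0 12 0 0 0 0;0 16 0 0 0 0;0 20 0 0 0 0'
python3 -m jog '0 2 0 0 0 0;0 4 0 0 0 0;0 5 0 0 0 0;0 5 0 0 0 0'
cat > look.py <<'E'
from h import *
import sys
loc(); s=get_state(); rows=[]
for n in ['scene','side','wrist']:
    p=capture(n); save(p,n+sys.argv[1]+'.png')
    for k,z in {'carriage_center':.04,'carriage_pointer':.05,'diamond_marker':.012}.items():
        for m in mark_of(k,p)[:1]:
            d=ray(p,m['uv'],z,s)[:2]-q[:2]; print(n,k,round(m['p'],2),np.round(m['uv'],1),np.round([d@ex*1e3,d@ey*1e3],1))
E
python3 look.py 3
```

```text
time_s: 6.05
ee_pos: [0.5166, -0.0901, 0.0467]
ee_rot: [0.002, -0.103, 0.995, -0.002]
contact_force: [0.8, -9.5, -3.2]
width: 0.003
time_s: 6.55
ee_pos: [0.5126, -0.0714, 0.0469]
ee_rot: [0.003, -0.102, 0.995, -0.003]
contact_force: [1.1, -8.8, -2.0]
width: 0.006
time_s: 6.95
ee_pos: [0.5117, -0.0673, 0.0471]
ee_rot: [0.003, -0.102, 0.995, -0.004]
contact_force: [0.9, -7.3, -3.4]
width: 0.008
tcp local mm [-0.3  7.8 47.1] F local [-0.7 -7.3 -3.4] t 6.95
scene carriage_center 0.55 [274.7 212. ] [-3.6 69.2]
side carriage_center 0.67 [359.7 203.8] [-0.4 62.9]
side carriage_pointer 0.86 [336.4 204.5] [55.  88.8]
side diamond_marker 0.68 [360.3 209.8] [-6.  34.7]
wrist carriage_center 0.78 [410.4 237.1] [-2.  71.5]
wrist carriage_pointer 0.62 [402.9 309.1] [48.1 67.6]
```

```bash
python3 -m jog '0 3 0 0 0 0;0 6 0 0 0 0;0 9 0 0 0 0;0 12 0 0 0 0;0 12 0 0 0 0'
python3 -c "
from h import *
loc()"
python3 -m jog '0 -12 0 0 0 0;0 -25 0 0 0 0;0 -25 -40 0 0 0;0 -25 -90 0 0 0;0 -25 -130 0 0 0'
python3 -c "
from h import *
loc(); go(-.02,.02,.26)"
```

```text
time_s: 8.05
ee_pos: [0.5093, -0.056, 0.0473]
ee_rot: [0.003, -0.102, 0.995, -0.004]
contact_force: [-0.1, -4.8, -1.4]
width: 0.0
tcp local mm [-0.3 19.3 47.3] F local [-1.1 -4.7 -1.4] t 8.05
time_s: 8.55
ee_pos: [0.5134, -0.0813, 0.1797]
ee_rot: [0.003, -0.101, 0.995, -0.005]
contact_force: [-0.2, -0.1, -0.3]
width: 0.007
tcp local mm [ -1.5  -6.4 179.7] F local [-0.2 -0.  -0.3] t 8.55
t 8.55 pos [ 0.5134 -0.0813  0.1797] F [-0.2 -0.1 -0.3] rel [ 18.2  25.5 -80.7] [-0.01   0.006 -0.007]
```

```bash
python3 -m jog '-16 50 -35 0 0 0;-32 97 -70 0 0 0;-32 97 -70 -0.010 0.006 -0.007;-32 97 -70 -0.010 0.006 -0.007'
cat > look2.py <<'E'
from h import *
import sys
loc(); s=get_state(); p=capture('wrist'); save(p,'w'+sys.argv[1]+'f.png')
for k,z in {'carriage_center':.04,'carriage_pointer':.05,'diamond_marker':.012,'oblong_marker':.012}.items():
    for m in mark_of(k,p)[:1]:
        d=ray(p,m['uv'],z,s)[:2]-q[:2]; print(k,round(m['p'],2),np.round(m['uv'],1),np.round([d@ex*1e3,d@ey*1e3],1))
d=proj(p,np.append(q[:2]+.06*ex+.09*ey,.04),s)[0]; u,v=np.int32(d).clip([100,75],[540,325]); print('crop',u-100,v-75)
cv2.imwrite('pics/w'+sys.argv[1]+'.png',cv2.resize(p['color'][v-75:v+75,u-100:u+100,::-1],None,fx=4,fy=4,interpolation=cv2.INTER_CUBIC))
E
python3 look2.py 4
```

```text
time_s: 8.95
ee_pos: [0.5263, 0.0229, 0.2508]
ee_rot: [0.001, -0.106, 0.994, 0.001]
contact_force: [0.5, -0.8, -0.8]
width: 0.005
tcp local mm [ 32.7  92.9 250.8] F local [ 0.3 -0.9 -0.8] t 8.95
carriage_center 0.77 [310.1 153.1] [-0.5 84. ]
carriage_pointer 0.68 [308.  195.5] [54.7 81.2]
diamond_marker 0.76 [318.  204.7] [79.2 94.9]
oblong_marker 0.77 [190.  202.6] [ 76.5 -94.7]
crop 214 122
```

View pics/w4.png

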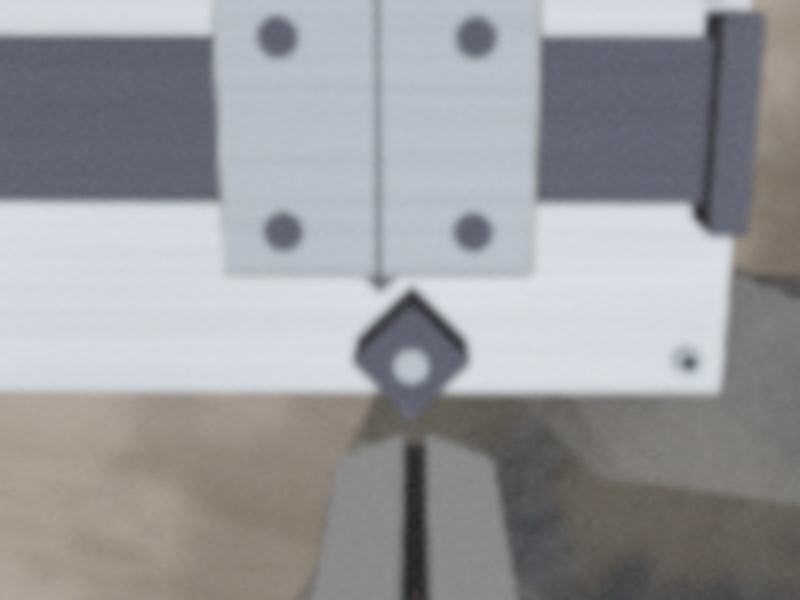

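Crop: the carriage line and pointer tip are at column about 379, row 287, and the diamond's corners and dot at column 411. The carriage is still short by about 10 mm. I now compute the gap.

```bash
cat > gap.py <<'E'
from h import *
s=get_state(); p=capture('wrist')
f=lambda u,v:(np.array([u,v])+.5)/4-.5+np.array([214,122])
print(p['cx'],p['fx'])
for n,uv,z in [('line top0',(377,0),.064),('line rear',(378.5,270),.064),('tip .064',(379,287),.064),('tip .05',(379,287),.05),('tip .03',(379,287),.03),('diam dot',(411,366),.042),('diam L',(356,352),.042),('diam R',(467,352),.042),('diam front',(411,303),.042),('diam rear',(411,418),.042),('base front',(411,290),.012),('faceL',(226,270),.064),('faceR',(533,270),.064)]:
    d=ray(p,f(*uv),z,s)[:2]-q[:2]; print(n,np.round([d@ex*1e3,d@ey*1e3],1))
E
python3 gap.py
```

```text
317.23937099644513 294.44979687630587
line top0 [-44.7  78.9]
line rear [38.1 78.4]
tip .064 [43.7 78.5]
tip .05 [47.4 78. ]
tip .03 [52.7 77.4]
diam dot [77.7 88.5]
diam L [72.6 69.6]
diam R [ 72.7 107.8]
diam front [55.2 88.6]
diam rear [96.9 88.4]
base front [58.6 88.5]
faceL [38.  29.9]
faceR [ 38.3 127.5]
```

```bash
python3 -m jog '33 -50 30 0 0 0;33 -100 70 0 0 0;33 -100 110 0 0 0;33 -100 160 0 0 0;33 -100 185 0 0 0'
python3 -c "
from h import *
loc(); go(0,.012,.046)"
```

```text
time_s: 9.75
ee_pos: [0.5108, -0.0877, 0.0605]
ee_rot: [-0.002, -0.102, 0.995, -0.001]
contact_force: [1.6, 1.4, 0.2]
width: 0.008
tcp local mm [ -5.4 -12.   60.5] F local [1.9 1.1 0.2] t 9.75
t 9.75 pos [ 0.5108 -0.0877  0.0605] F [1.6 1.4 0.2] rel [-5.3 24.1 14.4] [-0.001 -0.004 -0.005]
```

```bash
python3 -m jog '-5 0 14 0 0 0;-5 12 14 0 0 0;-5 24 14 0 0 0;-5 27 14 0 0 0;-5 29 14 0 0 0'
python3 -c "
from h import *
loc(); go(0,.0273,.046)"
```

```text
time_s: 10.25
ee_pos: [0.5103, -0.0571, 0.0475]
ee_rot: [-0.001, -0.103, 0.995, -0.0]
contact_force: [0.2, -0.2, 0.5]
width: 0.003
tcp local mm [ 0.4 17.9 47.5] F local [ 0.1 -0.2  0.5] t 10.25
t 10.25 pos [ 0.5103 -0.0571  0.0475] F [ 0.2 -0.2  0.5] rel [0.5 9.4 1.5] [-0.    -0.002 -0.004]
```

```bash
python3 -m jog '0 2 1 0 0 0;0 4 1 0 0 0;0 6 1 0 0 0;0 8 1 0 0 0;0 9 1 0 0 0'
python3 -c "
from h import *
loc()"
python3 -m jog '0 0 0 0 0 0;0 0 0 0 0 0'
python3 -c "
from h import *
loc()"
python3 -m jog '0 -12 0 0 0 0;0 -25 0 0 0 0;0 -25 -40 0 0 0;0 -25 -90 0 0 0;0 -25 -130 0 0 0'
python3 -c "
from h import *
loc(); go(.033,.093,.25)"
```

```text
time_s: 10.75
ee_pos: [0.5091, -0.0496, 0.0473]
ee_rot: [0.0, -0.102, 0.995, -0.001]
contact_force: [0.5, -8.7, 4.8]
width: 0.006
tcp local mm [ 0.9 25.6 47.3] F local [-1.3 -8.7  4.8] t 10.75
time_s: 10.95
ee_pos: [0.5094, -0.0495, 0.0478]
ee_rot: [0.001, -0.102, 0.995, -0.001]
contact_force: [0.4, -0.7, 0.4]
width: 0.007
tcp local mm [ 1.2 25.6 47.8] F local [ 0.3 -0.8  0.4] t 10.95
time_s: 11.45
ee_pos: [0.5143, -0.0759, 0.1799]
ee_rot: [0.0, -0.101, 0.995, -0.001]
contact_force: [0.5, 1.1, -0.7]
width: 0.004
tcp local mm [  0.5  -1.2 179.9] F local [ 0.7  1.  -0.7] t 11.45
t 11.45 pos [ 0.5143 -0.0759  0.1799] F [ 0.5  1.1 -0.7] rel [-31.9  94.2 -70.4] [-0.003  0.001 -0.007]
```

```bash
python3 -m jog '-16 48 -35 0 0 0;-32 94 -70 0 0 -0.007;-32 94 -70 0 0 -0.007;-32 94 -70 0 0 -0.007'
python3 look2.py 5
```

```text
time_s: 11.85
ee_pos: [0.528, 0.0247, 0.2513]
ee_rot: [0.002, -0.106, 0.994, -0.001]
contact_force: [-0.3, -0.8, -1.0]
width: 0.005
tcp local mm [ 34.8  94.3 251.3] F local [-0.4 -0.7 -1. ] t 11.85
carriage_center 0.66 [312.3 149.6] [-2.7 87.6]
carriage_pointer 0.96 [314.5 193.9] [54.8 90.6]
diamond_marker 0.59 [317.5 208.9] [88.3 94.7]
oblong_marker 0.71 [189.  201.4] [ 77.3 -95.9]
crop 214 120
```

View pics/w5.png

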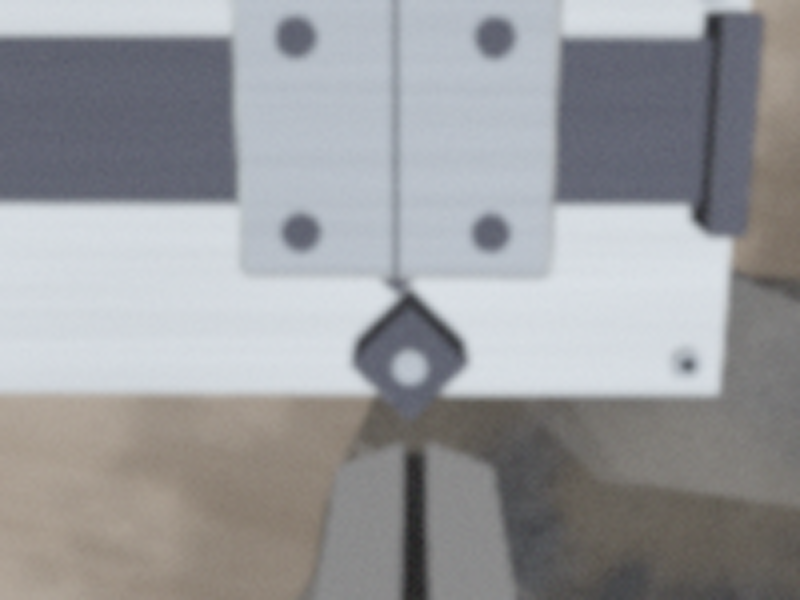

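The gap is down to about 11 crop px: line at 397, diamond at 409. I now measure it to subpixel level on the line, the carriage faces and the diamond.

```bash
cat > sub.py <<'E'
from h import *
def L(uv,z): d=ray(p,uv,z,s)[:2]-q[:2]; return np.array([d@ex,d@ey])*1e3
res=[]
for i in range(3):
    s=get_state(); p=capture('wrist'); g=cv2.cvtColor(p['color'],cv2.COLOR_RGB2GRAY).astype(float)
    pj=lambda x,y,z:proj(p,np.append(q[:2]+x*ex+y*ey,z),s)[0]
    # line on carriage top, search near local y 75..100
    ys=[]
    for x in np.arange(-.035,.036,.002):
        a,b=pj(x,.072,.064),pj(x,.102,.064); r=int(round((a[1]+b[1])/2)); c=np.arange(int(a[0]),int(b[0])+1)
        w=np.median(g[r,c])-g[r,c]; k=int(np.argmax(w)); 
        if w[k]<8 or k<2 or k>len(c)-3: continue
        ww=w[k-1:k+2].clip(0); ys.append(L(((ww*c[k-1:k+2]).sum()/ww.sum(),r),.064)[1])
    # faces at top
    fs=[]
    for y0,sg in [(.038,1),(.138,-1)]:
        t=[]
        for x in np.arange(-.02,.021,.002):
            a,b=pj(x,y0-.018,.064),pj(x,y0+.018,.064); r=int(round((a[1]+b[1])/2)); c=np.arange(int(a[0]),int(b[0])+1)
            gr=np.abs(np.gradient(g[r,c])); k=int(np.argmax(gr)); sl=slice(max(k-1,0),k+2); t.append(L(((gr[sl]*c[sl]).sum()/gr[sl].sum(),r),.064)[1])
        fs.append(np.median(t))
    # diamond: dark region on white plate, beyond pointer
    u,v=np.int32(pj(.08,.092,.042)); sub=g[v-24:v+24,u-28:u+28]
    m=silhouettes('diamond_marker',p); dm=[]
    if m:
        vv,uu=np.nonzero(m[0]['mask']); 
        # symmetric left/right extents over rows
        for r in np.unique(vv):
            cc=uu[vv==r]
            if len(cc)>8: dm.append(L(((cc.min()+cc.max())/2,r),.042)[1])
    # threshold extents
    dt=[]
    for r in range(v-8,v+7):
        c=np.arange(u-25,u+26); row=g[r,c]; dk=np.nonzero(row<150)[0]
        dk=dk[abs(dk-25)<18]
        if len(dk)<10: continue
        l,h=dk.min(),dk.max()
        il=l-(150-row[l])/(row[l-1]-row[l]); ih=h+(150-row[h])/(row[h+1]-row[h])
        dt.append((L((c[0]+il,r),.042)[1]+L((c[0]+ih,r),.042)[1])/2)
    print('line',len(ys),round(np.median(ys),2),'faces',np.round(fs,2),'mid',round(np.mean(fs),2),'diamond mask',len(dm),round(np.median(dm),2) if dm else None,'thr',np.round(dt,1))
loc()
E
python3 sub.py
```

```text
line 36 88.29 faces [ 38.64 138.02] mid 88.33 diamond mask 27 93.08 thr [92.6 92.6 92.6 92.6 92.6 92.6 92.6 92.6 92.6 92.6 92.6 92.5 92.7 92.7
 92.8]
line 36 88.5 faces [ 38.51 138.2 ] mid 88.36 diamond mask 27 93.53 thr [92.6 92.5 92.5 92.6 92.7 92.7 92.7 92.5 92.6 92.7 92.8 92.8 92.7 92.6
 92.6]
line 36 88.1 faces [ 38.73 138.09] mid 88.41 diamond mask 24 93.35 thr [92.9 92.8 92.6 92.7 92.6 92.7 92.7 92.8 92.7 92.6 92.7 92.8 92.8 93.
 92.8]
tcp local mm [ 32.9  92.4 249.5] F local [-0.4 -0.8  0.1] t 12.4
```

```bash
python3 -m jog '33 -50 30 0 0 0;33 -96 70 0 0 0;33 -96 110 0 0 0;33 -96 160 0 0 0;33 -96 185 0 0 0'
python3 -c "
from h import *
loc(); go(0,.022,.046)"
```

```text
time_s: 12.9
ee_pos: [0.5132, -0.08, 0.0619]
ee_rot: [-0.001, -0.103, 0.995, -0.002]
contact_force: [0.6, 0.7, 0.3]
width: -0.001
tcp local mm [-1.5 -5.  61.9] F local [0.7 0.6 0.3] t 12.9
t 12.9 pos [ 0.5132 -0.08    0.0619] F [0.6 0.7 0.3] rel [-1.5 27.1 15.8] [-0.003 -0.002 -0.002]
```

```bash
python3 -m jog '-1 5 15 0 0 0;-1 15 15 0 0 0;-1 24 15 0 0 0;-1 28 15 0 0 0;-1 28 15 0 0 0'
python3 -c "
from h import *
loc(); go(0,.0291,.046)"
```

```text
time_s: 13.4
ee_pos: [0.5091, -0.0511, 0.0479]
ee_rot: [0.0, -0.104, 0.995, -0.001]
contact_force: [-0.3, -0.2, -0.9]
width: 0.003
tcp local mm [ 0.5 24.1 47.9] F local [-0.4 -0.1 -0.9] t 13.4
t 13.4 pos [ 0.5091 -0.0511  0.0479] F [-0.3 -0.2 -0.9] rel [0.5 5.  1.9] [-0.003  0.    -0.   ]
```

```bash
python3 -m jog '0 1 0 0 0 0;0 2 0 0 0 0;0 3 0 0 0 0;0 4 0 0 0 0;0 4.5 0 0 0 0'
python3 -c "
from h import *
loc()"
python3 -m jog '0 0 0 0 0 0'
python3 -c "
from h import *
loc()"
```

```text
time_s: 13.9
ee_pos: [0.5092, -0.0481, 0.0487]
ee_rot: [0.001, -0.104, 0.995, -0.002]
contact_force: [0.7, -8.0, 6.8]
width: 0.006
tcp local mm [ 1.2 27.  48.7] F local [-0.9 -8.   6.8] t 13.9
time_s: 14.0
ee_pos: [0.5094, -0.0485, 0.049]
ee_rot: [0.002, -0.103, 0.995, -0.002]
contact_force: [-0.3, -0.0, -0.3]
width: 0.008
tcp local mm [ 1.4 26.5 49. ] F local [-0.3  0.  -0.3] t 14.0
```

```bash
python3 -m jog '0 1 1 0 0 0;0 2 1 0 0 0;0 3 1 0 0 0;0 3.6 1 0 0 0;0 3.6 1 0 0 0'
python3 -c "
from h import *
loc()"
python3 -m jog '0 -12 0 0 0 0;0 -25 0 0 0 0;0 -25 -40 0 0 0;0 -25 -90 0 0 0;0 -25 -130 0 0 0'
python3 -c "
from h import *
loc(); go(.033,.093,.25)"
```

```text
time_s: 14.5
ee_pos: [0.5091, -0.046, 0.0482]
ee_rot: [0.002, -0.103, 0.995, -0.003]
contact_force: [1.5, -6.5, 4.2]
width: 0.004
tcp local mm [ 1.6 29.1 48.2] F local [ 0.2 -6.6  4.2] t 14.5
time_s: 15.0
ee_pos: [0.5134, -0.0716, 0.1803]
ee_rot: [0.002, -0.102, 0.995, -0.003]
contact_force: [0.8, 1.0, 0.1]
width: 0.004
tcp local mm [  0.5   3.1 180.3] F local [1.  0.8 0.1] t 15.0
t 15.0 pos [ 0.5134 -0.0716  0.1803] F [0.8 1.  0.1] rel [-32.3  89.5 -70.2] [-0.007  0.003 -0.005]
```

```bash
python3 -m jog '-16 48 -35 0 0 0;-32 89 -70 -0.007 0.003 -0.005;-32 89 -70 -0.007 0.003 -0.005;-32 89 -70 -0.007 0.003 -0.005'
sed -i 's/^    ys=\[\]/    ys=[];xs=[]/; s/ys.append(/xs.append(x*1e3);ys.append(/; s/^    print(/    pf=np.polyfit(xs,ys,1); print("slope",pf.round(4),"at57,82",np.polyval(pf,[57,82]).round(2));print(/' sub.py
python3 sub.py; python3 look2.py 6
```

```text
time_s: 15.4
ee_pos: [0.5275, 0.0242, 0.2511]
ee_rot: [0.001, -0.106, 0.994, 0.001]
contact_force: [-0.8, -0.3, -0.5]
width: 0.008
slope [3.00000e-04 9.16152e+01] at57,82 [91.63 91.64]
line 36 91.61 faces [ 41.85 141.37] mid 91.61 diamond mask 26 92.82 thr [92.7 92.7 92.6 92.6 92.6 92.6 92.5 92.5 92.5 92.4 92.4 92.6 92.5 92.5
 92.5]
slope [-7.00000e-04  9.17559e+01] at57,82 [91.71 91.7 ]
line 36 91.76 faces [ 41.93 141.45] mid 91.69 diamond mask 26 92.94 thr [92.6 92.6 92.7 92.8 92.7 92.6 92.6 92.6 92.6 92.6 92.6 92.5 92.6 92.6
 92.6]
slope [-4.00000e-04  9.17717e+01] at57,82 [91.75 91.74]
line 36 91.9 faces [ 42.03 141.56] mid 91.8 diamond mask 26 92.84 thr [92.5 92.5 92.6 92.6 92.6 92.7 92.6 92.6 92.6 92.6 92.5 92.4 92.5 92.4
 92.5]
tcp local mm [ 32.   91.2 249.1] F local [ 0.2  0.8 -0.8] t 15.7
tcp local mm [ 32.   91.2 249.1] F local [ 0.2  0.8 -0.8] t 15.7
carriage_center 0.58 [318.4 153.7] [-1.4 93.1]
carriage_pointer 0.56 [319.5 196.5] [54.1 94.4]
diamond_marker 0.79 [316.8 207.1] [80.8 90.7]
oblong_marker 0.68 [189.5 207.8] [ 81.5 -98.1]
crop 216 123
```

View pics/w6.png

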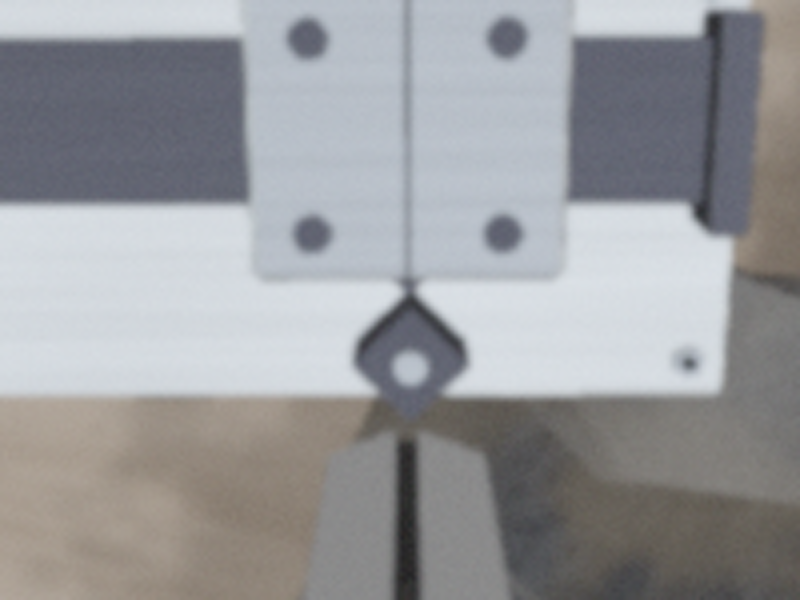

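The pointer is in line to within about 0.85 mm, still short (line at 408, diamond at 410). One last small creep of about 0.5 mm.

```bash
python3 -m jog '33 -50 30 0 0 0;33 -91 70 0 0 0;33 -91 110 0 0 0;33 -91 160 0 0 0;33 -91 185 0 0 0'
python3 -m jog '0 0 14 0 0 0;0 9 14 0 0 0;0 18 14 0 0 0;0 23 14 0 0 0;0 23 14 0 0 0'
python3 -c "
from h import *
loc(); go(0,.0297,.046)"
```

```text
time_s: 16.45
ee_pos: [0.5114, -0.0748, 0.0616]
ee_rot: [-0.001, -0.103, 0.995, -0.0]
contact_force: [1.3, 0.8, -0.5]
width: 0.006
time_s: 16.95
ee_pos: [0.5075, -0.0506, 0.0489]
ee_rot: [-0.0, -0.104, 0.995, 0.0]
contact_force: [0.1, 0.1, -0.7]
width: 0.006
tcp local mm [-0.9 24.9 48.9] F local [ 0.1  0.1 -0.7] t 16.95
t 16.95 pos [ 0.5075 -0.0506  0.0489] F [ 0.1  0.1 -0.7] rel [-1.   4.8  2.9] [ 0. -0.  0.]
```

```bash
python3 -m jog '0 1.5 2 0 0 0;0 3 2 0 0 0;0 4 2 0 0 0;0 4.8 2 0 0 0;0 4.8 2 0 0 0'
python3 -c "
from h import *
loc()"
```

```text
time_s: 17.45
ee_pos: [0.5068, -0.0465, 0.047]
ee_rot: [0.0, -0.104, 0.995, -0.0]
contact_force: [1.3, -4.3, 2.9]
width: 0.002
tcp local mm [-0.8 29.1 47. ] F local [ 0.4 -4.5  2.9] t 17.45
```

```bash
python3 -m jog '0 0.8 0 0 0 0;0 1.2 0 0 0 0;0 1.5 0 0 0 0;0 1.5 0 0 0 0'
python3 -c "
from h import *
loc()"
```

```text
time_s: 17.85
ee_pos: [0.5067, -0.0461, 0.0471]
ee_rot: [0.0, -0.104, 0.995, -0.001]
contact_force: [2.7, -7.6, -0.7]
width: 0.001
tcp local mm [-0.8 29.5 47.1] F local [ 1.  -8.  -0.7] t 17.85
```

Good: that predicts about 92.2 mm, just short of 92.6. I retreat and check once more.

```bash
python3 -m jog '0 -12 0 0 0 0;0 -25 0 0 0 0;0 -25 -40 0 0 0;0 -25 -90 0 0 0;0 -25 -130 0 0 0'
python3 -m jog '-16 48 -35 0 0 0;-34 89 -70 0 0 0;-34 89 -70 0 0 0;-34 89 -70 0 0 0'
python3 sub.py
python3 - <<'E'
from h import *
Z={'con_rod_center':.01,'piston_center':.028,'battery_pack_center':.032}
for n in ['scene','side']:
    p=capture(n); save(p,n+'9.png')
    for k,z in Z.items():
        for m in mark_of(k,p)[:1]: print(n,k,round(m['p'],2),np.round(m['uv'],1),np.round(ray(p,m['uv'],z),4))
E
```

```text
time_s: 18.35
ee_pos: [0.5115, -0.0722, 0.1791]
ee_rot: [0.0, -0.103, 0.995, -0.001]
contact_force: [0.8, 1.7, 0.3]
width: 0.003
time_s: 18.75
ee_pos: [0.5278, 0.0238, 0.2503]
ee_rot: [0.001, -0.104, 0.995, -0.001]
contact_force: [0.7, -0.2, -1.0]
width: 0.003
slope [-1.10000e-03  9.20687e+01] at57,82 [92.01 91.98]
line 36 92.06 faces [ 42.19 141.76] mid 91.98 diamond mask 28 93.11 thr [92.6 92.6 92.5 92.5 92.6 92.6 92.5 92.5 92.5 92.5 92.6 92.5 92.5 92.4
 92.3]
slope [-1.70000e-03  9.21102e+01] at57,82 [92.01 91.97]
line 36 92.11 faces [ 42.16 141.8 ] mid 91.98 diamond mask 25 92.47 thr [92.6 92.7 92.7 92.7 92.7 92.7 92.6 92.5 92.5 92.5 92.6 92.6 92.7 92.8
 92.8]
slope [2.80000e-03 9.23049e+01] at57,82 [92.46 92.53]
line 36 92.35 faces [ 42.49 141.96] mid 92.23 diamond mask 27 93.14 thr [92.6 92.6 92.7 92.6 92.6 92.7 92.7 92.7 92.7 92.6 92.5 92.5 92.6 92.6
 92.7]
tcp local mm [ 32.1  90.6 248.3] F local [ 0.3 -0.1  0.1] t 19.05
scene con_rod_center 0.61 [226.4 243.1] [ 0.3703 -0.01    0.01  ]
scene piston_center 0.79 [341.2 142.5] [0.7878 0.1413 0.028 ]
scene battery_pack_center 0.88 [290.7 303.6] [ 0.4159 -0.2257  0.032 ]
side con_rod_center 0.93 [417.1 217.4] [ 0.3679 -0.03    0.01  ]
side piston_center 0.85 [223.1 227.1] [0.7724 0.1375 0.028 ]
side battery_pack_center 0.96 [402.3 177.6] [ 0.4073 -0.228   0.032 ]
```

View pics/scene9.png

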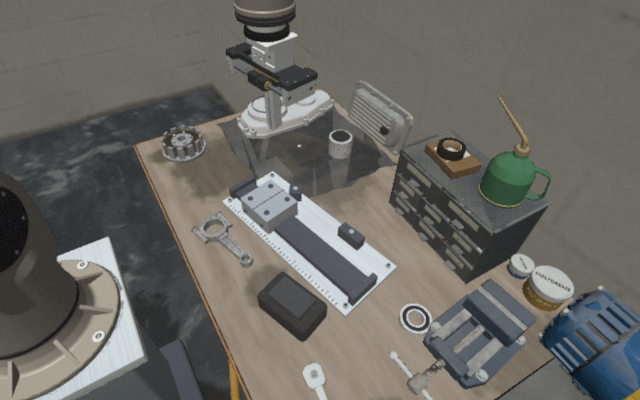

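The carriage (270,205) sits beside the diamond (296,192), about 0.5 mm short and not past it. The con rod, piston and battery pack appear at the same pixels as in the first picture, and the arm is clear.

```bash
python3 -c "
from cell import sign_off; print(sign_off())"
```

```text
the job is handed in; nothing more can be done
None
```

I pushed the carriage along the rail with the shut fingertips until its pointer was in line with the diamond marker, then raised the arm clear and handed the job in. The pushes took about 8–9 N each. The clock stood at about 19 s of the 42 s allowed.

- **Alignment:** the last wrist-camera checks put the carriage line at 92.1–92.35 mm along the rail and the diamond's centre at 92.6 mm. That leaves the pointer about 0.3–0.5 mm short of the marker, not past it.
- **Bystanders:** the con rod, piston and battery pack look unmoved in the before and after scene pictures.
- **Disagreements:**
  - The networks' own point estimates scattered by several millimetres, including one that put the pointer past the diamond before the last creep. I used them only roughly and took the final alignment from the image edges instead.
  - The diamond's network mask gave 92.5–93.1 mm in the last check, against 92.6 mm from its edges.

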